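# Level the counter scale under its check weight and hold the foot

### The job

The counter scale is out of level and has to be levelled under load: stand the largest of the three check weights in the middle of its pan and let go of it. Then grip the knob of the levelling foot, press it down firmly but without slamming so that the foot stays planted, and turn it until the bubble lies centred between the lines of the vial. Finish holding it like that, still gripping and pressing the knob with the bubble centred, so that I can tighten the lock nut; do not shove the scale along, and leave the other weights and the rest of the counter as they are.

Things in the scene. Friction and masses are not known exactly. Their poses are not given: they have to be found in the camera images.
- scale: grey counter scale, housing 185 x 160 x 50 mm, loose, about 1.6 kg in all. Origin: on the counter under the housing's middle; x to its back, y to its left, z up. Two fixed feet under the left side at (+-76, +65) mm; the adjustable one at (0, -145) mm on a lug sticking out to the right, its black knob above. On the front deck: a dial at left, the spirit vial along y at right, both below 70 mm
- pan: round steel pan of the scale, 124 mm across, 5 mm thick with a rim 2.5 mm higher. Origin: middle of its underside, so the surface that carries the weight is 5 mm above it (65 mm above the counter when empty). Sits on a spring: sinks about 1 mm for each 120 g, 9 mm at most
- weight_large: largest check weight: plain steel cylinder 40 mm across and 45 mm high with a neck and a 25 mm head on top, 64 mm high in all, about 500 g. Origin: middle of its underside; z up
- weight_medium: middle check weight, same form, 30 mm across, 47 mm high in all, 200 g. Origin: middle of its underside
- weight_small: smallest check weight, same form, 23 mm across, 37 mm high in all, 100 g. Origin: middle of its underside
- weight_tray: fixed wooden tray of the weights, 72 x 200 mm, rim 12 mm high and 6 mm wide, floor 6 mm thick. Origin: middle of its underside; its long side is y, the weights stand in a row along it 60 mm apart
- knob: black knob of the levelling foot: ribbed grip 40 mm across, 42 to 70 mm above the counter, on a flange 62 mm across that fingertips can press on. Origin: on its axis, 36 mm above the counter; z up. Stays where left (0.05 N m). Clockwise seen from above drives the foot down, raising the right side and the knob 1.27 mm per rad: rise with it. Heights: scale level; 1 to 3 mm less at first
- knob_grip (a point): point on the knob's axis in the middle of the upper part of its grip, 62 mm above the counter; a TCP there has its fingertips about 1 mm above the flange
- foot: round rubber pad, 34 mm across, and threaded stem of the levelling foot, under the knob. Origin: middle of its underside, on the counter. It carries about 7 N with the large weight on the pan; what the gripper presses down on the knob comes on top of that; 10 N or so more is right
- bubble (a joint): place of the bubble along the vial, m: 0 in the middle, + to the scale's left (+y). Bubble 14 mm long; two black lines round the vial, 18 mm apart, mark the middle. It runs to the high side, settling in about 0.7 s: 7.8 mm per rad of the knob, clockwise turning sends it to -. At the start it is 6 to 19 mm to the left, as the right side is low
- vial_middle (a point): middle of the vial, on its axis, 61 mm above the counter
- call_bell: counter bell, 86 mm across, 58 mm high, between the scale and the weights; not needed. Origin: middle of its underside
- sugar_shaker: sugar shaker, 44 mm across, 90 mm high, in front of the receipt printer at the right; not needed. Origin: middle of its underside
- card_terminal: card terminal, 186 x 72 x 24 mm, lying at the left; not needed. Origin: middle of its underside
Mind the look-alikes: they are no part of the job. Leave any green look-alike of the weight_large alone.

How it is judged:
By the outcome, as a careful person would: the job done as asked, in the order asked, and still so for the second after the job is handed in, while the arm keeps its last pose, push and grip.
It also fails if it takes over 64 s, if anything falls off the work surface, if the arm or the gripper's body presses on something with over 40 N, if the wrist force passes 120 N, or if a joint passes its speed limit or range.

### The arm

A 6-joint arm with a two-finger parallel gripper is mounted at the origin on a cart in front of the work surface, level with it; the furniture and walls round the work are solid. World frame = base frame: x ahead of the robot, y to its left, z up, the work surface at z = 0. Lengths are in m, angles in degrees, forces in N, time in s.
With the tool pointing down it reaches from about 0.4 to 0.825 m from the base axis. Payload 7 kg.
Tool frame: the origin (TCP) lies between the finger pads, 19 mm behind the fingertips; this is the grasp point; z points along the fingers, y is the line along which they close (so a half turn about z gives the same grasp; the last joint's range is limited). The gripper opens to 88 mm and grips with 3 to 60 N. Pads are 19 mm wide; open, the fingers measure 130 mm over their backs; the gripper's body (78 mm by 193 mm) begins 47 mm behind the grasp point.
Start: joints at [-57.405, 20.546, 0.682, 0, -70.136, -16.507], TCP at [0.187, -0.649, 0.245] pointing down, gripper open.
Joint ranges: [-176.03, 176.03], [-82.01, 121.73], [-58.28, 71.71], [-173.87, 95.51], [-174.79, -0.11], [-173.66, 173.66]. Speed limits (degrees/s): [136.94, 136.94, 172.46, 180, 180, 180].

### API

Orientations are given as [roll, pitch, yaw] about the fixed x, y, z axes, in that order (R = Rz(yaw) Ry(pitch) Rx(roll)).
In Python, from plant import r gives the robot as it stands. The module is installed in compiled form; this text tells all that it offers.
- The arm moves only by the shell command python3 -m pendant 'ROWS' [FORCE]. ROWS is JSON, a list that holds one entry, the list of rows, each a list of 7 numbers: the shift along the tool's x, y, z in m, then the turn, a rotation vector about the tool's x, y, z in degrees, then the gripper command: -1 is shut, 1 is fully open, values between are in proportion. A call has 1 to 5 rows; each row is the pose to reach, as a shift and turn from the pose commanded when the call began, along the tool's axes at that moment; what a row does not reach only later rows make up. A row lasts 1/10 s, in which the tool goes at most 50 mm and 8.59 degrees, less where a joint would pass 70% of its speed; a pose out of reach is approached as far as the arm can. A call with a gripper value outside its range is refused whole. The fingers move at their own pace and stop on an object; FORCE is the grip in N (left out, the last holds). Time passes only in rows, so rows that repeat a pose let the fingers close. It gives the time, the measured TCP pose, the force, the opening and the grip force at its end, in the units of the state.
- r.get_state(): the state, without advancing time (a new reading comes with each control period).
- r.capture(name): name is "scene" or "top"; returns the picture (400x640x3 uint8, red, green, blue); there is no depth.
- r.camera_params(name): a dict with "fx", "fy", "cx", "cy" (pixels), "R" (3x3) and "t" (3): a world point X has camera coordinates R X + t. Camera axes: x right, y down, z forward; pixel columns grow to the right and rows downward; lengths in m; the calibration is good to about 2 mm. A picture is of the moment at which its call begins. camera_params takes no time and is no camera call.
- r.close_job(): hands the job in; it is judged then, once.
The state is a dict: "time_s": time; "joints": joint angles; "qd": joint speeds; "joint_torque": joint torques, N m; "tcp_pos": TCP position; "eef_rot": TCP orientation; "contact_force": force on the tool from outside, world axes, zero at the start; "moment": the same for the moment, N m; "gripper_width": finger opening in m; "gripper_force": force on a finger pad.
Only numpy, scipy, OpenCV 4.12 (cv2) and the standard library are available. Lean on these libraries where they do the work, as an engineer would, in place of code of your own. Each camera call takes 0.05 s, during which the arm holds its last target. There are 200 camera calls.

## Working session

There is one attempt and no reset: what is moved stays moved. The work goes in short steps, Python scripts to look and compute and a shell command to move; the robot and the scene stay as the last step left them, time stands still between calls to the robot, and variables do not carry over. Pictures are saved under pics/ and viewed, at most 10 in all, crops included, and the job is handed in when it is done.

```bash
mkdir -p pics; cat > h.py <<'E'
import numpy as np, cv2
from plant import r
def snap(n,f,box=None,s=1):
    im=cv2.cvtColor(r.capture(n),cv2.COLOR_RGB2BGR)
    if box: x0,y0,x1,y1=box; im=im[y0:y1,x0:x1]
    cv2.imwrite('pics/'+f,cv2.resize(im,None,fx=s,fy=s,interpolation=cv2.INTER_CUBIC))
def ray(n,u,v,z):
    c=r.camera_params(n);R=np.array(c['R']);t=np.array(c['t'])
    d=R.T@np.array([(u-c['cx'])/c['fx'],(v-c['cy'])/c['fy'],1]);o=-R.T@t
    return o+d*(z-o[2])/d[2]
def proj(n,X):
    c=r.camera_params(n);p=np.array(c['R'])@np.array(X)+np.array(c['t'])
    return np.array([c['fx']*p[0]/p[2]+c['cx'],c['fy']*p[1]/p[2]+c['cy']])
E
python3 - <<'E'
from h import *
snap('top','top0.png',None,1.25);snap('scene','scene0.png',None,1.25)
for n in('top','scene'):
    c=r.camera_params(n);print(n,c['fx'],np.round(-np.array(c['R']).T@np.array(c['t']),3),np.round(c['R'],2).tolist())
print(r.get_state())
E
```

```text
top 423.6138269532482 [0.25  0.033 1.738] [[0.01, -1.0, 0.0], [-0.99, -0.01, -0.12], [0.12, 0.0, -0.99]]
scene 430.4654123444039 [-0.302  0.912  0.932] [[-0.74, -0.67, -0.0], [-0.39, 0.43, -0.81], [0.55, -0.6, -0.59]]
{'time_s': 0.1, 'joints': array([-5.74024859e+01,  2.05873979e+01,  6.38655065e-01, -1.76649763e-02,
       -7.01363462e+01, -1.65067874e+01]), 'qd': array([-0.11390115, -0.00962803,  0.22707222,  0.19889748, -0.01240084,
        0.01286381]), 'joint_torque': array([-1.82275104e-03, -5.84161985e+01,  2.93749988e+01,  7.01552108e+00,
        1.01511955e-02, -2.62691015e-05]), 'tcp_pos': array([ 0.18693998, -0.64816417,  0.24451304]), 'eef_rot': array([ 1.79913699e+02, -8.25581629e-03, -1.63915282e+02]), 'contact_force': array([-0.05433912, -0.44612397, -0.03907135]), 'moment': array([ 0.00874959, -0.00658346,  0.01397009]), 'gripper_force': 0.0, 'gripper_width': 0.0874632612296024}
```

View pics/top0.png

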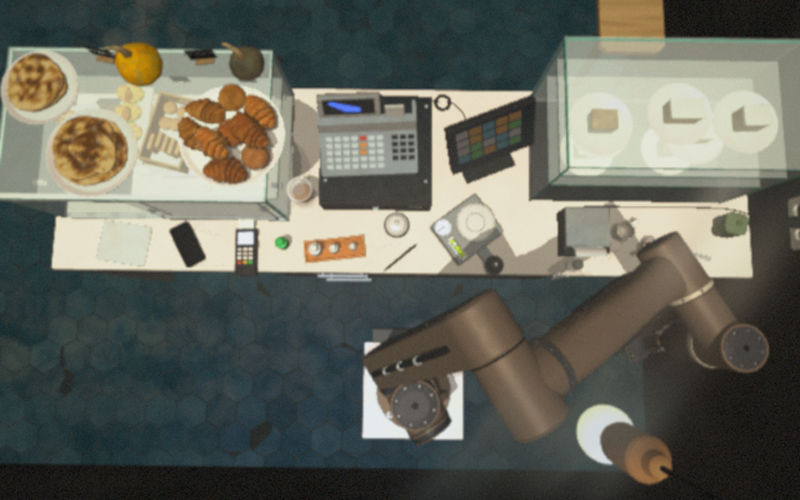

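View pics/scene0.png

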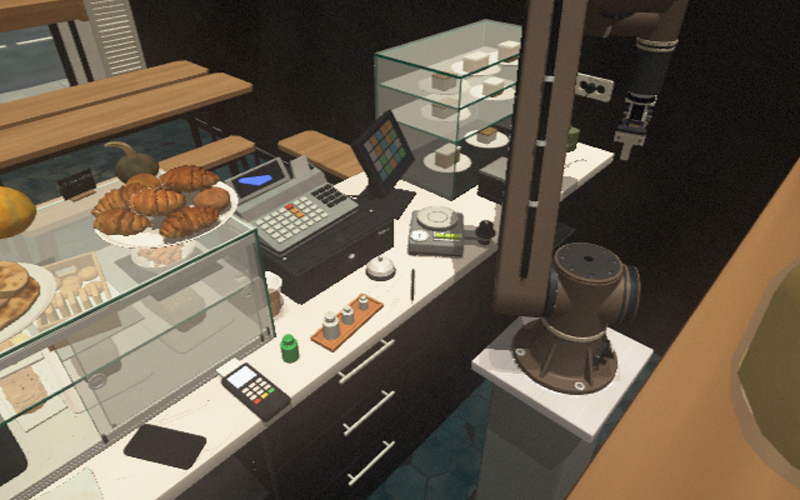

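Top view (enlarged ×1.25): the tray holds steel weights at (315,247), (334,247) and (352,245). A green look-alike stands outside the tray at (282,242), so the one at (315,247), steel and largest, is the target. The scale is at (468,230), with its knob at (493,265). I'll confirm this in enlarged crops.

```bash
python3 - <<'E'
from h import *
snap('top','top1.png',(210,150,420,230),3.8);snap('scene','scene1.png',(210,160,410,300),4)
E
```

```text
(no output)
```

View pics/top1.png

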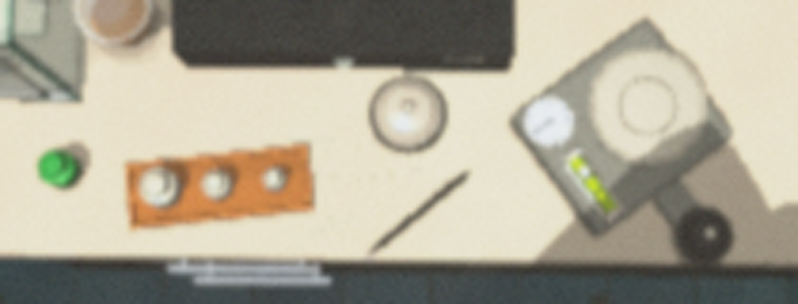

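View pics/scene1.png

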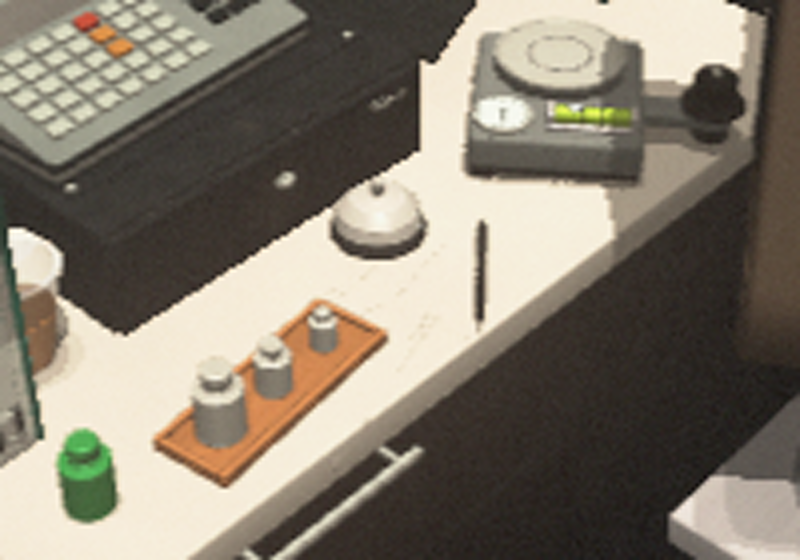

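The crops confirm it. The large steel weight's head is at top crop (160,184) and scene crop (215,366); the green one is outside the tray. The pan is at top (648,105) / scene (560,55), and the knob at top (704,234) / scene (716,72).

```bash
python3 - <<'E'
from h import *
T=lambda u,v:(210+u/3.8,150+v/3.8); S=lambda u,v:(210+u/4,160+v/4)
def p(l,n,uv,z): print(l,n,np.round(ray(n,*uv,z),4))
p('large','top',T(160,182),.07);p('large','scene',S(215,366),.07)
p('med','top',T(218,180),.053);p('med','scene',S(270,342),.053)
p('small','top',T(274,176),.043);p('small','scene',S(321,313),.043)
p('pan','top',T(648,105),.066);p('pan','scene',S(560,54),.066)
p('knob','top',T(706,233),.068);p('knob','scene',S(716,72),.068)
p('flange','top',T(703,235),.04)
for a in [(645,18),(512,120),(597,235),(730,132)]: p('hous','top',T(*a),.05)
for a in [(574,158),(610,210)]: p('vial','top',T(*a),.061)
for a in [(552,110),(632,117)]: p('vial','scene',S(*a),.061)
for a in [(370,118),(447,118)]: p('bell','top',T(*a),.01)
E
```

```text
large top [0.4432 0.3175 0.07  ]
large scene [0.4464 0.3224 0.07  ]
med top [0.4481 0.2593 0.053 ]
med scene [0.4502 0.2644 0.053 ]
small top [0.4542 0.2014 0.043 ]
small scene [0.4539 0.2065 0.043 ]
pan top [ 0.5314 -0.1927  0.066 ]
pan scene [ 0.532  -0.1893  0.066 ]
knob top [ 0.3969 -0.2521  0.068 ]
knob scene [ 0.4037 -0.2594  0.068 ]
flange top [ 0.3972 -0.2537  0.04  ]
hous top [ 0.6284 -0.192   0.05  ]
hous top [ 0.5163 -0.0504  0.05  ]
hous top [ 0.395  -0.1405  0.05  ]
hous top [ 0.5062 -0.2816  0.05  ]
vial top [ 0.4749 -0.1153  0.061 ]
vial top [ 0.4204 -0.153   0.061 ]
vial scene [ 0.4828 -0.1168  0.061 ]
vial scene [ 0.4226 -0.1564  0.061 ]
bell top [0.5229 0.1019 0.01  ]
bell top [0.5239 0.0182 0.01  ]
```

```bash
cat >> h.py <<'E'
from scipy.spatial.transform import Rotation as Ro
def goal(x,y,z,yaw):
    s=r.get_state();C=Ro.from_euler('xyz',s['eef_rot'],degrees=True);G=Ro.from_euler('xyz',[180,0,yaw],degrees=True)
    d=C.inv().apply(np.array([x,y,z])-s['tcp_pos']);w=(C.inv()*G).as_rotvec(degrees=True)
    print(np.round(d,4),np.round(w,1),'n=',max(np.linalg.norm(d)/.05,np.linalg.norm(w)/8.59))
E
python3 -c "
from h import *
goal(.42,-.4,.245,-140)"
```

```text
[-2.927e-01  1.740e-01 -1.000e-04] [  0.1   0.  -23.9] n= 6.810557980075052
```

```bash
python3 -m pendant '[[[-0.293,0.174,0,0,0,-24,1],[-0.293,0.174,0,0,0,-24,1],[-0.293,0.174,0,0,0,-24,1],[-0.293,0.174,0,0,0,-24,1],[-0.293,0.174,0,0,0,-24,1]]]'
python3 -c "
from h import *
goal(.42,-.15,.245,-120)"
```

```text
time_s: 0.7
tcp_pos: [0.3592, -0.4647, 0.2454]
eef_rot: [-180.0, 0.0, -139.9]
contact_force: [2.1, -0.6, -0.4]
gripper_width: 0.0876
gripper_force: 0.0
[-0.2492  0.2016  0.0004] [ -0.    0.  -19.9] n= 6.410416381177797
```

```bash
python3 -m pendant '[[[-0.249,0.2,0,0,0,-20,1],[-0.249,0.2,0,0,0,-20,1],[-0.249,0.2,0,0,0,-20,1],[-0.249,0.2,0,0,0,-20,1],[-0.249,0.2,0,0,0,-20,1]]]'
python3 -c "
from h import *
goal(.43,.1,.2,-95)"
```

```text
time_s: 1.2
tcp_pos: [0.4064, -0.2192, 0.2455]
eef_rot: [-180.0, 0.0, -119.9]
contact_force: [2.1, -0.6, 0.2]
gripper_width: 0.0874
gripper_force: 0.0
[-0.2884  0.1387  0.0455] [ -0.    0.  -24.9] n= 6.4652207472510215
```

```bash
python3 -m pendant '[[[-0.288,0.139,0.045,0,0,-25,1],[-0.288,0.139,0.045,0,0,-25,1],[-0.288,0.139,0.045,0,0,-25,1],[-0.288,0.139,0.045,0,0,-25,1],[-0.288,0.139,0.045,0,0,-25,1]]]'
python3 -c "
from h import *
goal(.445,.32,.15,-85)"
```

```text
time_s: 1.7
tcp_pos: [0.424, 0.0279, 0.2107]
eef_rot: [-179.9, 0.0, -94.9]
contact_force: [1.2, 0.1, -0.2]
gripper_width: 0.0874
gripper_force: 0.0
[-0.2928  0.004   0.0609] [-0.1  0.  -9.9] n= 5.981406885765288
```

```bash
python3 -m pendant '[[[-0.293,0.004,0.061,0,0,-10,1],[-0.293,0.004,0.061,0,0,-10,1],[-0.293,0.004,0.061,0,0,-10,1],[-0.293,0.004,0.061,0,0,-10,1],[-0.293,0.004,0.061,0,0,-10,1]]]'
python3 -c "
from h import *
goal(.445,.32,.15,-85)"
```

```text
time_s: 2.2
tcp_pos: [0.4417, 0.2722, 0.1593]
eef_rot: [-180.0, 0.0, -84.9]
contact_force: [1.5, 0.6, 0.0]
gripper_width: 0.0873
gripper_force: 0.0
[-0.0473 -0.0076  0.0093] [-0.   0.   0.1] n= 0.9770263458080183
```

```bash
python3 -m pendant '[[[-0.047,-0.0075,0.01,0,0,0,1],[-0.047,-0.0075,0.01,0,0,0,1],[-0.047,-0.0075,0.01,0,0,0,1]]]'
python3 - <<'E'
from h import *
goal(.445,.32,.038,-85)
snap('scene','scene2.png',(190,140,410,300),3.6)
print([ (np.round((proj('scene',p)-[190,140])*3.6)) for p in [(.445,.32,.07),(.532,-.191,.066)]])
E
```

```text
time_s: 2.5
tcp_pos: [0.4448, 0.3182, 0.1485]
eef_rot: [179.9, -0.1, -84.8]
contact_force: [0.3, -0.1, 0.4]
gripper_width: 0.0873
gripper_force: 0.0
[-0.002  -0.0005  0.1105] [ 0.1 -0.1  0.2] n= 2.211046463656448
[array([269., 401.]), array([577., 120.])]
```

View pics/scene2.png

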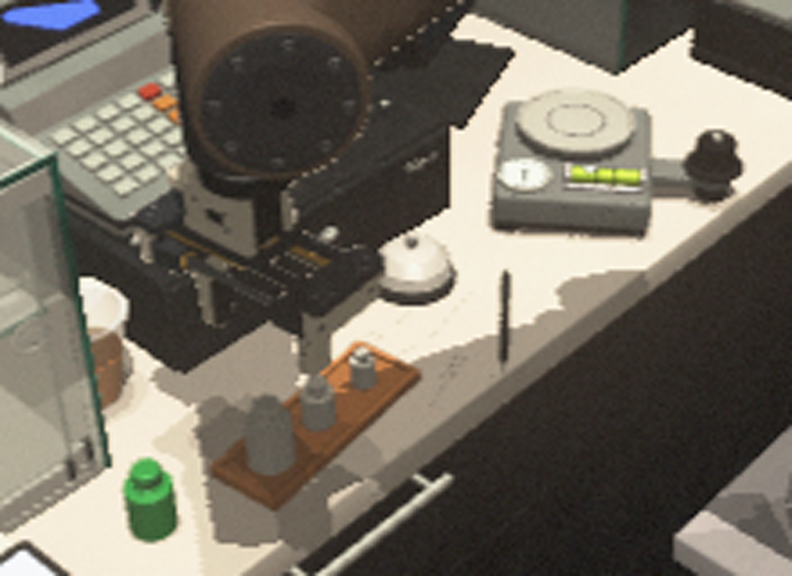

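The scene crop shows the open fingers, at (210,300) and (315,345), straddling the large weight's head at (268,400). The pan is at (576,120), as projected. I'll descend.

```bash
python3 -m pendant '[[[-0.002,0,0.04,0,0,0,1],[-0.002,0,0.075,0,0,0,1],[-0.002,0,0.1,0,0,0,1],[-0.002,0,0.11,0,0,0,1],[-0.002,0,0.11,0,0,0,1]]]'
python3 -m pendant '[[[0,0,0,0,0,0,-0.4],[0,0,0,0,0,0,-0.4],[0,0,0,0,0,0,-0.4],[0,0,0,0,0,0,-0.4],[0,0,0,0,0,0,-0.4]]]' 25
```

```text
time_s: 3.05
tcp_pos: [0.445, 0.3181, 0.039]
eef_rot: [179.9, -0.1, -85.0]
contact_force: [0.7, 0.5, 0.3]
gripper_width: 0.0881
gripper_force: 0.0
time_s: 3.55
tcp_pos: [0.4453, 0.3197, 0.0401]
eef_rot: [-180.0, 0.0, -84.9]
contact_force: [-0.3, 0.7, -0.8]
gripper_width: 0.0533
gripper_force: 0.0
```

```bash
python3 -m pendant '[[[0,0,0,0,0,0,-1],[0,0,0,0,0,0,-1],[0,0,0,0,0,0,-1],[0,0,0,0,0,0,-1],[0,0,0,0,0,0,-1]]]' 25
python3 -m pendant '[[[0,0,-0.02,0,0,0,-1],[0,0,-0.05,0,0,0,-1],[0,0,-0.09,0,0,0,-1],[0,0,-0.12,0,0,0,-1],[0,0,-0.12,0,0,0,-1]]]'
python3 -c "
from h import *
goal(.44,.1,.2,-105)"
```

```text
time_s: 4.05
tcp_pos: [0.4454, 0.3197, 0.0397]
eef_rot: [-180.0, 0.0, -84.9]
contact_force: [0.9, -0.0, 2.4]
gripper_width: 0.0395
gripper_force: 25.0
time_s: 4.55
tcp_pos: [0.4462, 0.3208, 0.1632]
eef_rot: [-179.8, 0.2, -84.9]
contact_force: [0.9, 0.7, -5.6]
gripper_width: 0.0392
gripper_force: 25.0
[ 0.2192  0.0257 -0.0379] [-0.2  0.3 20.1] n= 4.479505916497608
```

```bash
python3 -m pendant '[[[0.219,0.026,-0.02,0,0,20,-1],[0.219,0.026,-0.02,0,0,20,-1],[0.219,0.026,-0.02,0,0,20,-1],[0.219,0.026,-0.02,0,0,20,-1],[0.219,0.026,-0.02,0,0,20,-1]]]'
python3 -c "
from h import *
goal(.532,-.191,.18,-143)"
```

```text
time_s: 5.05
tcp_pos: [0.436, 0.0951, 0.1779]
eef_rot: [179.8, -0.2, -105.0]
contact_force: [1.0, 1.2, -5.0]
gripper_width: 0.0392
gripper_force: 25.0
[ 0.2513 -0.167  -0.002 ] [ 0.1 -0.2 37.9] n= 6.034995701610445
```

```bash
python3 -c "
from h import *
goal(.45,-.15,.18,-143)"
```

```text
[ 0.233  -0.0772 -0.0018] [ 0.1 -0.2 37.9] n= 4.909265005644581
```

```bash
python3 -m pendant '[[[0.233,-0.077,0,0,0,38,-1],[0.233,-0.077,0,0,0,38,-1],[0.233,-0.077,0,0,0,38,-1],[0.233,-0.077,0,0,0,38,-1],[0.233,-0.077,0,0,0,38,-1]]]'
python3 -c "
from h import *
goal(.532,-.191,.125,-143)"
```

```text
time_s: 5.55
tcp_pos: [0.4513, -0.1479, 0.1778]
eef_rot: [179.9, -0.1, -143.3]
contact_force: [2.0, 0.7, -4.4]
gripper_width: 0.0391
gripper_force: 25.0
[-0.039  -0.083   0.0525] [ 0.1 -0.1 -0.3] n= 2.1133590395476105
```

```bash
python3 -m pendant '[[[-0.02,-0.042,0.01,0,0,0,-1],[-0.039,-0.083,0.03,0,0,0,-1],[-0.039,-0.083,0.05,0,0,0,-1],[-0.039,-0.083,0.05,0,0,0,-1],[-0.039,-0.083,0.05,0,0,0,-1]]]'
python3 - <<'E'
from h import *
snap('scene','scene3.png',(300,140,420,230),6)
print(np.round(r.get_state()['tcp_pos'],4))
for p in [(.532,-.191,.066),(.532,-.191,.093)]: print((proj('scene',p)-[300,140])*6)
E
```

```text
time_s: 6.05
tcp_pos: [0.5324, -0.1885, 0.1278]
eef_rot: [179.8, -0.2, -142.9]
contact_force: [1.0, 1.1, -4.6]
gripper_width: 0.0393
gripper_force: 25.0
[ 0.5334 -0.1884  0.1292]
[301.62360549 199.91139413]
[303.57885978 163.1166566 ]
```

View pics/scene3.png

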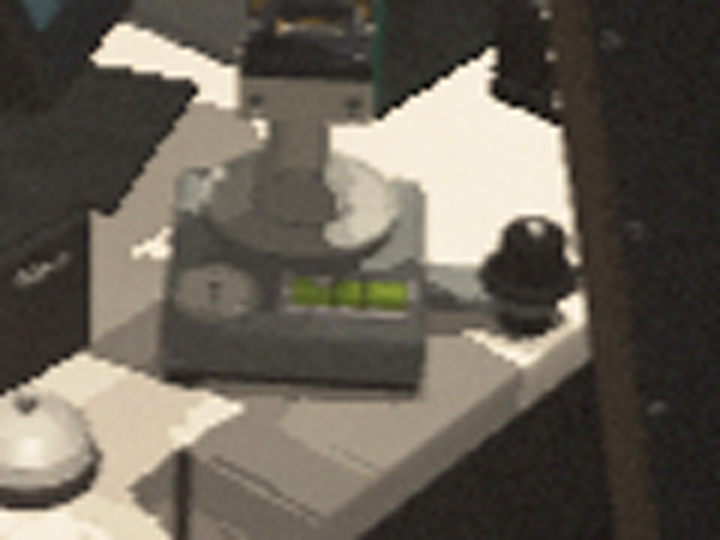

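```bash
python3 -m pendant '[[[0.0023,-0.0014,0.015,0,0,0,-1],[0.0023,-0.0014,0.024,0,0,0,-1],[0.0023,-0.0014,0.028,0,0,0,-1],[0.0023,-0.0014,0.030,0,0,0,-1],[0.0023,-0.0014,0.030,0,0,0,-1]]]'
python3 -m pendant '[[[0,0,0.001,0,0,0,-1],[0,0,0.002,0,0,0,-1],[0,0,0.002,0,0,0,-1]]]'
```

```text
time_s: 6.6
tcp_pos: [0.5334, -0.191, 0.1]
eef_rot: [-180.0, 0.0, -142.9]
contact_force: [-0.9, -0.4, -5.1]
gripper_width: 0.0396
gripper_force: 25.0
time_s: 6.9
tcp_pos: [0.5336, -0.1912, 0.0978]
eef_rot: [-180.0, 0.0, -142.9]
contact_force: [-0.9, 0.5, -4.8]
gripper_width: 0.0392
gripper_force: 25.0
```

```bash
python3 -m pendant '[[[0.0,0,0.001,0,0,0,-1],[0.0,0,0.002,0,0,0,-1],[0,0,0.002,0,0,0,-1]]]'
python3 -m pendant '[[[0.0,0,0.001,0,0,0,-1],[0.0,0,0.002,0,0,0,-1],[0,0,0.002,0,0,0,-1]]]'
```

```text
time_s: 7.2
tcp_pos: [0.5336, -0.1912, 0.0957]
eef_rot: [-180.0, 0.0, -142.9]
contact_force: [0.2, 1.0, -0.9]
gripper_width: 0.0395
gripper_force: 25.0
time_s: 7.5
tcp_pos: [0.5336, -0.1912, 0.0938]
eef_rot: [-180.0, 0.0, -142.9]
contact_force: [-1.0, 0.2, 0.1]
gripper_width: 0.0394
gripper_force: 25.0
```

```bash
python3 -m pendant '[[[0,0,0,0,0,0,0],[0,0,0,0,0,0,0.2],[0,0,0,0,0,0,0.4],[0,0,0,0,0,0,0.4],[0,0,0,0,0,0,0.4]]]'
python3 -m pendant '[[[0,0,-0.02,0,0,0,0.4],[0,0,-0.06,0,0,0,0.4],[0,0,-0.1,0,0,0,0.4],[0,0,-0.14,0,0,0,0.4],[0,0,-0.14,0,0,0,0.4]]]'
python3 -c "
from h import *
goal(.398,-.254,.18,-143)"
```

```text
time_s: 8.0
tcp_pos: [0.5333, -0.1911, 0.0936]
eef_rot: [-180.0, 0.0, -142.9]
contact_force: [0.3, -0.5, 0.1]
gripper_width: 0.0609
gripper_force: 0.0
time_s: 8.5
tcp_pos: [0.5362, -0.1918, 0.2399]
eef_rot: [-179.6, 0.4, -142.9]
contact_force: [1.2, -0.1, -0.1]
gripper_width: 0.0614
gripper_force: 0.0
[0.1481 0.0343 0.0586] [-0.4  0.4  0.1] n= 3.257919980992411
```

```bash
python3 -m pendant '[[[0.12,0.034,0.0,0,0,-40,0.4],[0.12,0.034,0.0,0,0,-40,0.4],[0.12,0.034,0.0,0,0,-40,0.4],[0.12,0.034,0,0,0,-40,0.4],[0.12,0.034,0,0,0,-40,0.4]]]'
python3 - <<'E'
from h import *
a=cv2.cvtColor(r.capture('scene'),cv2.COLOR_RGB2BGR)[145:215,320:410]
b=cv2.cvtColor(r.capture('top'),cv2.COLOR_RGB2BGR)[160:230,340:430]
f=lambda i:cv2.resize(i,None,fx=8,fy=4*8/4,interpolation=cv2.INTER_CUBIC)
m=np.hstack([f(a),f(b)]);m=cv2.resize(m,None,fx=.55,fy=.55) 
# scene enlarged at 8, top small
A=f(a);B=cv2.resize(b,None,fx=2,fy=2)
A[:140,:180]=B
cv2.imwrite('pics/m4.png',A)
print(r.get_state()['tcp_pos'])
for p in [(.399,-.255,.068),(.532,-.191,.061)]: print((proj('scene',p)-[320,145])*8,(proj('top',p)-[340,160])*2)
E
```

```text
time_s: 9.0
tcp_pos: [0.4162, -0.2368, 0.2339]
eef_rot: [-179.9, 0.0, -102.6]
contact_force: [-0.2, 0.9, -0.8]
gripper_width: 0.0614
gripper_force: 0.0
[ 0.41686056 -0.23652096  0.23368461]
[555.04040554 271.59134834] [113.03240124 101.5844124 ]
[241.68758717 235.52904018] [79.89346429 35.38995219]
```

View pics/m4.png

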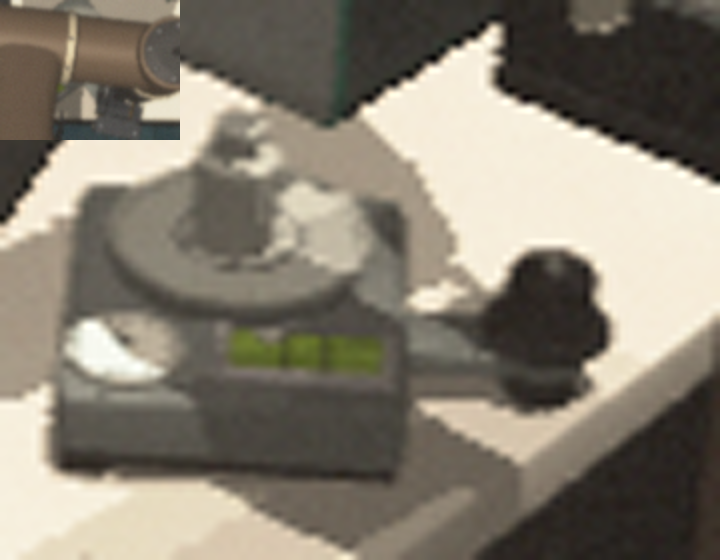

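The montage shows the large weight standing centred on the pan: weight base (236,235) against pan centre (240,237). The knob top is at (553,272), as predicted. The vial runs from (230,350) to (385,350), with its lines at x = 285 and 323. The bubble appears to be left of centre, so I'll profile the vial by code.

```bash
cat >> h.py <<'E'
def vial(n=8,pr=True):
    # straightened vial strip, averaged; rows averaged across vial width; x in mm from mid, +left
    im=sum(r.capture('scene').astype(float) for _ in range(n))/n
    P=np.array([230/8+320-.44,346/8+145-.44]);Q=np.array([384/8+320-.44,356/8+145-.44])
    k=np.linspace(0,1,39);o=np.linspace(-2,2,9)
    mx=(P[0]+(Q-P)[0]*k)[None,:]+0*o[:,None]; my=(P[1]+(Q-P)[1]*k)[None,:]+o[:,None]
    s=cv2.remap(im.astype(np.float32),mx.astype(np.float32),my.astype(np.float32),cv2.INTER_LINEAR)
    if pr: print('col',np.round(mx[0,::2],1).tolist())
    for nm,c in(('R',0),('G',1),('B',2)):
        print(nm,'c',s[3:6,:,c].mean(0).round().astype(int).tolist())
    print('G up',s[1:3,:,1].mean(0).round().astype(int).tolist());print('G lo',s[6:8,:,1].mean(0).round().astype(int).tolist())
E
python3 -c "
from h import *
vial()
goal(.399,-.255,.14,-60)"
```

```text
col [348.3, 349.3, 350.3, 351.3, 352.4, 353.4, 354.4, 355.4, 356.4, 357.4, 358.4, 359.5, 360.5, 361.5, 362.5, 363.5, 364.5, 365.5, 366.5, 367.6]
R c [107, 104, 104, 104, 104, 104, 103, 102, 101, 100, 100, 100, 93, 85, 87, 91, 94, 98, 97, 96, 94, 92, 84, 76, 80, 85, 88, 92, 92, 93, 93, 93, 93, 94, 93, 93, 93, 94, 97]
G c [108, 111, 113, 115, 116, 116, 115, 113, 111, 108, 108, 109, 101, 91, 94, 99, 104, 109, 109, 107, 105, 103, 92, 81, 86, 92, 97, 102, 102, 102, 102, 103, 103, 103, 104, 104, 100, 97, 95]
B c [72, 59, 52, 49, 48, 48, 49, 51, 53, 55, 54, 53, 49, 46, 44, 44, 44, 44, 44, 44, 43, 43, 42, 41, 42, 42, 43, 43, 43, 44, 44, 45, 44, 44, 44, 45, 51, 58, 70]
G up [107, 108, 110, 112, 114, 115, 112, 108, 111, 116, 115, 112, 102, 89, 92, 99, 105, 111, 112, 112, 111, 110, 97, 83, 87, 93, 96, 99, 96, 94, 93, 93, 93, 93, 93, 94, 92, 91, 91]
G lo [99, 100, 100, 100, 99, 99, 100, 101, 101, 100, 100, 100, 92, 82, 84, 90, 94, 98, 98, 98, 97, 97, 88, 79, 84, 89, 94, 98, 98, 99, 99, 99, 99, 99, 98, 97, 95, 93, 93]
[0.0223 0.0135 0.0934] [  0.   0. -43.] n= 5.000004013757784
```

The bubble shows as a rise in the blue channel centred on sample ≈9.5, with the lines at 13 and 23 (middle 18, 1.8 mm per sample). That puts it about 15 mm left, so the knob needs about 110° clockwise. Yaw −60 leaves plenty of room. Next I'll move above the knob.

```bash
python3 -m pendant '[[[0.022,0.0135,0.07,0,0,-43,0.4],[0.022,0.0135,0.07,0,0,-43,0.4],[0.022,0.0135,0.07,0,0,-43,0.4],[0.022,0.0135,0.07,0,0,-43,0.4],[0.022,0.0135,0.07,0,0,-43,0.4]]]'
python3 -m pendant '[[[0,0,0,0,0,0,0.4],[0,0,0,0,0,0,0.4]]]'
python3 - <<'E'
from h import *
goal(.399,-.255,.062,-60)
snap('scene','s5.png',(320,130,420,205),8)
p=r.get_state()['tcp_pos'];print(p)
for q in [(.399,-.255,.068),p+[0,0,-.019]]: print((proj('scene',q)-[320,130])*8)
E
```

```text
time_s: 10.0
tcp_pos: [0.3989, -0.2549, 0.1633]
eef_rot: [180.0, 0.0, -59.6]
contact_force: [-0.4, 0.5, 0.6]
gripper_width: 0.0611
gripper_force: 0.0
time_s: 10.2
tcp_pos: [0.3991, -0.2548, 0.1636]
eef_rot: [180.0, 0.0, -60.2]
contact_force: [-0.5, -0.6, -0.4]
gripper_width: 0.0612
gripper_force: 0.0
[1.000e-04 2.000e-04 1.016e-01] [ 0.   0.  -0.2] n= 2.031207826202621
[ 0.39906059 -0.2547733   0.16357489]
[555.04040554 391.59134834]
[571.43048621 248.06445321]
```

View pics/s5.png

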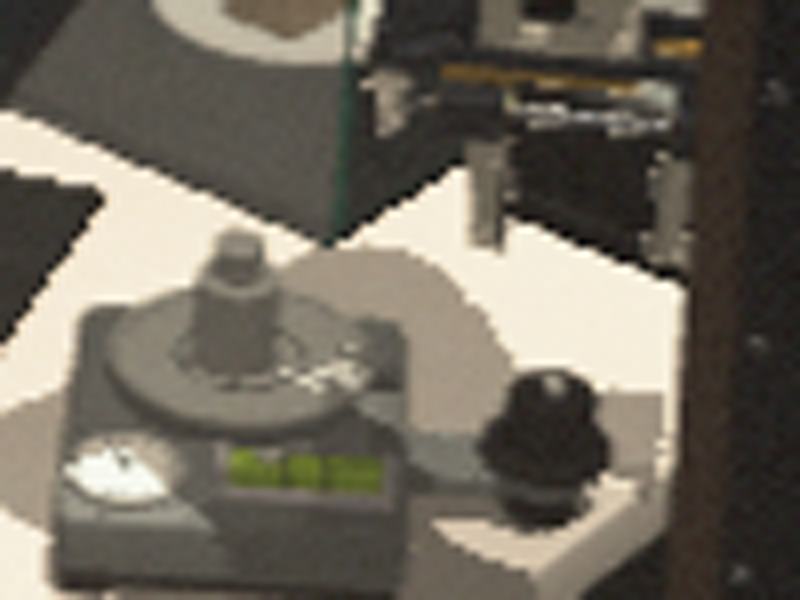

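The crop shows the fingertips at (489,240) and (670,258), midpoint ≈580, against 571 projected. The knob is at x = 553. So the tool sits about 3 mm too far right, and I'll correct by −2.7 mm along tool y during the descent.

```bash
python3 -m pendant '[[[-0.0007,-0.0027,0.03,0,0,0,0.4],[-0.0007,-0.0027,0.06,0,0,0,0.4],[-0.0007,-0.0027,0.085,0,0,0,0.4],[-0.0007,-0.0027,0.098,0,0,0,0.4],[-0.0007,-0.0027,0.1,0,0,0,0.4]]]'
python3 -m pendant '[[[0,0,0,0,0,0,0.3],[0,0,0,0,0,0,0.2],[0,0,0,0,0,0,0.1],[0,0,0,0,0,0,0],[0,0,0,0,0,0,0]]]' 5
```

```text
time_s: 10.75
tcp_pos: [0.3999, -0.2526, 0.062]
eef_rot: [179.9, 0.1, -60.1]
contact_force: [-0.8, 0.4, 0.6]
gripper_width: 0.0614
gripper_force: 0.0
time_s: 11.25
tcp_pos: [0.4012, -0.2529, 0.0641]
eef_rot: [-180.0, -0.0, -59.9]
contact_force: [-0.2, -0.0, 0.1]
gripper_width: 0.0441
gripper_force: 0.0
```

```bash
python3 -m pendant '[[[0,0,0,0,0,0,-0.04],[0,0,0,0,0,0,-0.08],[0,0,0,0,0,0,-0.1],[0,0,0,0,0,0,-0.15],[0,0,0,0,0,0,-0.2]]]' 5
```

```text
time_s: 11.75
tcp_pos: [0.4004, -0.2531, 0.0636]
eef_rot: [179.9, 0.0, -59.9]
contact_force: [-4.3, -3.9, 4.0]
gripper_width: 0.0401
gripper_force: 5.0
```

```bash
python3 -m pendant '[[[0,0.001,0,0,0,0,-0.3],[0,0.001,0,0,0,0,-0.5],[0,0.001,0,0,0,0,-0.5]]]' 10
```

```text
time_s: 12.05
tcp_pos: [0.4003, -0.2533, 0.0636]
eef_rot: [-180.0, -0.0, -59.9]
contact_force: [-0.9, -0.1, 3.3]
gripper_width: 0.0395
gripper_force: 10.0
```

```bash
python3 -m pendant '[[[0,0,0.001,0,0,0,-0.5],[0,0,0.001,0,0,0,-0.5],[0,0,0.001,0,0,0,-0.5]]]' 10
python3 -m pendant '[[[0,0,0.001,0,0,0,-0.5],[0,0,0.001,0,0,0,-0.5],[0,0,0.001,0,0,0,-0.5]]]' 10
```

```text
time_s: 12.35
tcp_pos: [0.4005, -0.2534, 0.0632]
eef_rot: [-180.0, -0.0, -59.9]
contact_force: [-3.4, 1.4, 10.5]
gripper_width: 0.0396
gripper_force: 10.0
time_s: 12.65
tcp_pos: [0.4005, -0.2535, 0.0624]
eef_rot: [-180.0, -0.0, -59.9]
contact_force: [-3.5, 2.0, 13.0]
gripper_width: 0.04
gripper_force: 10.0
```

```bash
python3 -m pendant '[[[0,0,0,0,0,6,-0.5],[0,0,-0.0003,0,0,12,-0.5],[0,0,-0.0004,0,0,18,-0.5],[0,0,-0.0005,0,0,24,-0.5],[0,0,-0.0005,0,0,24,-0.5]]]' 20
python3 -c "
from h import *
print(r.get_state()['moment'])
vial(6,False);print(r.get_state()['contact_force'])"
```

```text
time_s: 13.15
tcp_pos: [0.4016, -0.2532, 0.063]
eef_rot: [-179.8, -0.0, -84.1]
contact_force: [-1.2, 4.2, 11.3]
gripper_width: 0.0395
gripper_force: 20.0
[ 1.57101801  0.41675125 -0.00705284]
R c [109, 104, 104, 107, 107, 105, 103, 101, 99, 98, 96, 95, 88, 79, 82, 88, 92, 96, 97, 96, 94, 91, 82, 72, 75, 80, 84, 90, 89, 89, 89, 90, 90, 89, 90, 90, 91, 91, 94]
G c [113, 113, 116, 121, 121, 119, 117, 113, 110, 106, 105, 104, 96, 86, 90, 98, 103, 108, 109, 108, 105, 102, 90, 79, 83, 89, 94, 100, 100, 100, 101, 101, 101, 101, 101, 102, 99, 96, 94]
B c [71, 55, 49, 48, 47, 46, 46, 46, 48, 51, 51, 50, 47, 44, 42, 42, 41, 40, 40, 40, 40, 39, 38, 36, 36, 36, 38, 40, 39, 39, 39, 40, 39, 39, 39, 40, 47, 55, 68]
G up [118, 118, 123, 133, 133, 129, 122, 113, 114, 118, 118, 116, 105, 90, 92, 99, 105, 111, 112, 112, 107, 101, 88, 76, 80, 84, 89, 93, 94, 95, 94, 93, 92, 92, 92, 92, 90, 89, 89]
G lo [98, 99, 99, 99, 98, 98, 98, 99, 98, 98, 98, 98, 90, 79, 82, 87, 92, 97, 97, 96, 95, 95, 85, 76, 81, 86, 91, 96, 96, 96, 96, 96, 96, 95, 96, 96, 94, 91, 91]
[-0.95502983  3.78419787 10.26258302]
```

```bash
python3 -m pendant '[[[-0.0003,0,-0.0001,0,0,7,-0.5],[-0.0006,0,-0.0002,0,0,14,-0.5],[-0.0008,0,-0.0004,0,0,21,-0.5],[-0.0008,0,-0.0006,0,0,28,-0.5],[-0.0008,0,-0.0006,0,0,30,-0.5]]]' 20
python3 -m pendant '[[[0,0,-0.0001,0,0,7,-0.5],[0,0,-0.0002,0,0,14,-0.5],[0,0,-0.0004,0,0,20,-0.5],[0,0,-0.0004,0,0,20,-0.5],[0,0,-0.0004,0,0,20,-0.5]]]' 20
python3 -c "
from h import *
vial(4,False);vial(8,False);print(r.get_state()['contact_force'])"
```

```text
time_s: 13.95
tcp_pos: [0.403, -0.2531, 0.0637]
eef_rot: [-179.7, 0.0, -114.1]
contact_force: [3.6, -2.9, 5.3]
gripper_width: 0.0393
gripper_force: 20.0
time_s: 14.45
tcp_pos: [0.4036, -0.2532, 0.0642]
eef_rot: [-179.7, 0.2, -133.9]
contact_force: [5.1, -3.1, 3.2]
gripper_width: 0.0396
gripper_force: 20.0
R c [104, 101, 101, 103, 103, 103, 103, 102, 101, 101, 100, 100, 93, 83, 84, 86, 92, 97, 95, 92, 90, 88, 81, 74, 77, 81, 84, 88, 88, 88, 89, 89, 89, 89, 89, 89, 90, 92, 96]
G c [109, 111, 113, 116, 116, 116, 116, 115, 114, 113, 112, 111, 102, 89, 89, 93, 100, 108, 107, 104, 101, 99, 91, 82, 86, 90, 94, 99, 100, 100, 100, 101, 100, 100, 100, 100, 97, 95, 94]
B c [65, 51, 46, 47, 47, 47, 46, 45, 44, 44, 45, 45, 46, 47, 47, 48, 47, 46, 43, 41, 39, 38, 37, 36, 37, 38, 38, 38, 38, 39, 39, 40, 39, 39, 38, 39, 51, 63, 74]
G up [119, 119, 120, 121, 121, 120, 118, 116, 115, 114, 112, 110, 111, 112, 112, 113, 113, 114, 113, 112, 108, 102, 90, 79, 82, 86, 90, 95, 95, 95, 95, 95, 95, 95, 94, 93, 91, 89, 89]
G lo [96, 97, 98, 99, 99, 98, 98, 98, 98, 98, 97, 95, 88, 81, 84, 89, 93, 98, 97, 95, 94
[... 276 characters left out ...]
 115, 115, 114, 114, 114, 113, 111, 102, 89, 88, 91, 99, 107, 107, 105, 102, 99, 91, 82, 85, 90, 94, 99, 99, 100, 100, 100, 100, 100, 101, 101, 98, 95, 94]
B c [65, 52, 47, 46, 46, 46, 46, 45, 45, 46, 46, 45, 46, 47, 47, 47, 46, 46, 44, 41, 40, 40, 38, 36, 37, 38, 38, 39, 39, 39, 39, 38, 39, 39, 39, 40, 52, 64, 74]
G up [119, 119, 119, 120, 120, 120, 118, 116, 114, 114, 112, 111, 111, 112, 113, 115, 117, 121, 118, 114, 108, 102, 90, 78, 82, 86, 90, 94, 94, 94, 94, 93, 94, 95, 94, 93, 91, 89, 89]
G lo [96, 98, 99, 99, 99, 99, 99, 98, 99, 99, 98, 95, 88, 80, 83, 89, 93, 96, 96, 95, 95, 94, 85, 76, 80, 86, 91, 96, 96, 96, 96, 95, 95, 95, 95, 96, 94, 92, 93]
[ 5.53864493 -3.15496809  3.39043225]
```

```bash
python3 -m pendant '[[[-0.0003,-0.001,0.0006,0,0,0,-0.5],[-0.0003,-0.001,0.0012,0,0,0,-0.5],[-0.0003,-0.001,0.0012,0,0,0,-0.5]]]' 20
python3 -m pendant '[[[0,0,0,0,0,7,-0.5],[0,0,-0.0001,0,0,14,-0.5],[0,0,-0.0002,0,0,21,-0.5],[0,0,-0.0002,0,0,24,-0.5],[0,0,-0.0002,0,0,24,-0.5]]]' 20
python3 -c "
from h import *
r.capture('scene')
s=r.get_state();print(s['contact_force'],s['tcp_pos'],s['moment'],s['joints'][5])"
```

```text
time_s: 15.35
tcp_pos: [0.4038, -0.2535, 0.0637]
eef_rot: [-179.7, 0.1, -133.9]
contact_force: [-0.2, 2.8, 17.2]
gripper_width: 0.0397
gripper_force: 20.0
time_s: 15.85
tcp_pos: [0.4045, -0.2542, 0.0643]
eef_rot: [-179.7, 0.3, -157.9]
contact_force: [0.9, -3.8, 15.1]
gripper_width: 0.0394
gripper_force: 20.0
[ 0.93202519 -3.39147633 16.07747124] [ 0.40452686 -0.25418209  0.06426183] [-1.09418329 -0.19112982 -0.06839979] -59.57966165796382
```

```bash
python3 -m pendant '[[[0.0002,-0.0006,-0.0002,0,0,5,-0.5],[0.0002,-0.0006,-0.0004,0,0,10,-0.5],[0.0002,-0.0006,-0.0005,0,0,10,-0.5],[0.0002,-0.0006,-0.0005,0,0,10,-0.5],[0.0002,-0.0006,-0.0005,0,0,10,-0.5]]]' 20
python3 - <<'E'
from h import *
for _ in range(10): r.capture('scene')
im=sum(r.capture('scene').astype(float) for _ in range(10))/10
np.save('v.npy',im)
c=im[180:196,344:372]
c=np.clip((c-20)*1.8,0,255).astype(np.uint8)[:,:,::-1]
w=cv2.cvtColor(np.clip(im,0,255).astype(np.uint8)[145:215,320:410],cv2.COLOR_RGB2BGR)
A=cv2.resize(c,None,fx=28,fy=18,interpolation=cv2.INTER_CUBIC);B=cv2.resize(w,(784,int(70*784/90*.48)))
cv2.imwrite('pics/v6.png',np.vstack([A,B])[:600])
vial(1,False)
s=r.get_state();print(s['contact_force'],s['tcp_pos'],s['time_s'])
E
```

```text
time_s: 16.4
tcp_pos: [0.4047, -0.2546, 0.0646]
eef_rot: [-179.8, 0.3, -167.8]
contact_force: [2.1, -2.4, 13.4]
gripper_width: 0.0395
gripper_force: 20.0
R c [102, 99, 99, 102, 102, 102, 102, 103, 102, 101, 101, 100, 93, 83, 83, 84, 87, 90, 91, 92, 90, 89, 80, 70, 74, 78, 82, 86, 86, 86, 86, 87, 89, 90, 90, 89, 91, 93, 96]
G c [107, 109, 111, 114, 114, 113, 114, 115, 115, 114, 113, 112, 102, 89, 89, 92, 95, 98, 100, 101, 100, 99, 88, 77, 81, 87, 92, 97, 97, 97, 97, 98, 100, 103, 101, 99, 96, 94, 94]
B c [65, 51, 46, 45, 45, 44, 45, 46, 46, 45, 44, 42, 42, 42, 43, 44, 45, 46, 45, 43, 42, 41, 37, 34, 35, 37, 37, 38, 38, 37, 36, 36, 39, 41, 39, 38, 50, 63, 74]
G up [112, 112, 114, 117, 117, 116, 115, 114, 114, 115, 114, 113, 101, 85, 91, 102, 110, 117, 114, 109, 103, 97, 87, 77, 81, 86, 90, 95, 95, 96, 96, 96, 95, 95, 95, 95, 94, 92, 92]
G lo [95, 95, 96, 98, 98, 99, 98, 98, 98, 99, 97, 95, 90, 85, 87, 91, 93, 95, 96, 96, 95, 94, 85, 75, 80, 86, 91, 96, 95, 94, 96, 97, 96, 96, 95, 94, 94, 93, 92]
[ 3.14360948 -2.0836615  12.2467009 ] [ 0.40471218 -0.25462165  0.06455652] 17.45
```

View pics/v6.png

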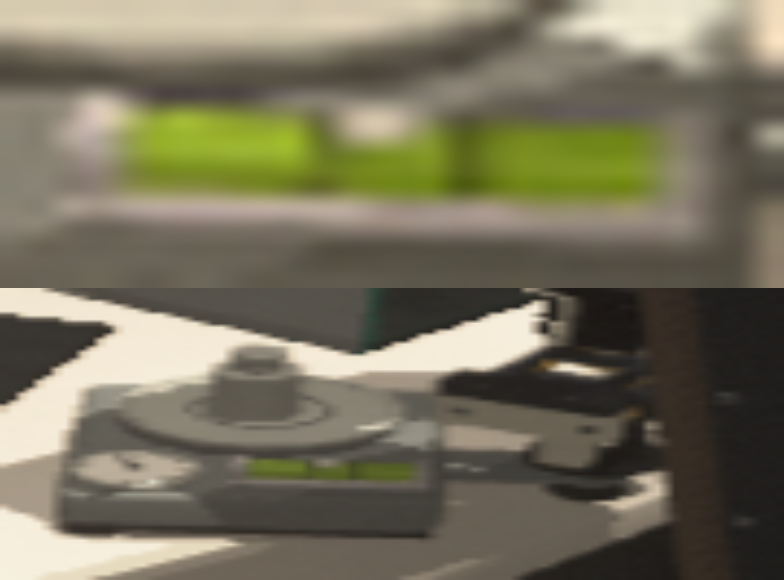

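The picture shows the bubble as a pale blob between the lines, spanning x ≈ 330–425. The lines are at 320 and 463, so it sits slightly left of their middle. I'll quantify it from the averaged image.

```bash
python3 - <<'E'
from h import *
im=np.load('v.npy')
for y in range(185,191): print(y,'B',im[y,346:370,2].round().astype(int).tolist(),'R',im[y,346:370,0].round().astype(int).tolist())
E
```

```text
185 B [87, 108, 86, 60, 57, 59, 57, 68, 80, 81, 83, 82, 83, 84, 83, 73, 68, 67, 68, 68, 66, 66, 65, 65] R [100, 124, 100, 72, 67, 68, 67, 78, 91, 93, 94, 94, 94, 94, 95, 84, 78, 78, 77, 77, 75, 76, 75, 73]
186 B [96, 122, 94, 55, 52, 50, 49, 56, 60, 65, 99, 113, 100, 74, 58, 58, 58, 63, 67, 66, 66, 70, 76, 68] R [111, 142, 126, 100, 107, 101, 94, 93, 95, 85, 120, 135, 118, 91, 72, 75, 75, 74, 77, 75, 75, 81, 88, 78]
187 B [105, 108, 74, 47, 46, 45, 43, 44, 45, 46, 87, 101, 82, 53, 37, 38, 39, 40, 38, 39, 38, 60, 78, 68] R [120, 123, 108, 103, 107, 106, 104, 104, 104, 79, 111, 128, 112, 91, 68, 77, 83, 83, 81, 82, 81, 87, 93, 79]
188 B [92, 100, 72, 47, 46, 46, 48, 47, 45, 41, 46, 46, 45, 42, 35, 38, 38, 39, 36, 35, 37, 59, 78, 68] R [105, 114, 103, 101, 103, 104, 105, 105, 104, 81, 84, 91, 92, 92, 72, 80, 88, 87, 85, 84, 85, 89, 94, 79]
189 B [83, 87, 63, 41, 40, 38, 39, 39, 39, 39, 38, 37, 38, 38, 35, 37, 38, 40, 39, 40, 42, 65, 85, 72] R [96, 101, 91, 87, 88, 88, 88, 89, 89, 81, 84, 87, 87, 87, 71, 79, 87, 88, 90, 91, 92, 95, 100, 83]
190 B [82, 85, 73, 63, 63, 60, 53, 48, 47, 46, 48, 41, 39, 36, 34, 35, 37, 36, 36, 36, 35, 63, 82, 69] R [95, 99, 100, 99, 98, 97, 92, 90, 83, 78, 88, 86, 84, 82, 67, 76, 83, 82, 84, 83, 84, 90, 97, 81]
```

```bash
python3 -m pendant '[[[-0.0004,-0.0005,-0.0001,0,0,5,-0.5],[-0.0004,-0.0005,-0.0002,0,0,10,-0.5],[-0.0004,-0.0005,-0.0003,0,0,15,-0.5],[-0.0004,-0.0005,-0.0003,0,0,15,-0.5],[-0.0004,-0.0005,-0.0003,0,0,15,-0.5]]]' 20
cat >> h.py <<'E'
def bub():
    for _ in range(16): r.capture('scene')
    im=sum(r.capture('scene').astype(float) for _ in range(12))/12
    for y in (186,187,188): print(y,'B',im[y,352:364,2].round().astype(int).tolist(),'R',im[y,352:364,0].round().astype(int).tolist())
    s=r.get_state();print(s['contact_force'],s['tcp_pos'],s['time_s']);return im
E
python3 -c "
from h import *
bub()"
```

```text
time_s: 17.95
tcp_pos: [0.4048, -0.2553, 0.0648]
eef_rot: [-179.9, 0.4, 177.1]
contact_force: [1.6, -3.7, 13.5]
gripper_width: 0.0395
gripper_force: 20.0
186 B [49, 52, 58, 53, 89, 110, 111, 88, 64, 58, 59, 57] R [94, 96, 96, 78, 106, 131, 133, 104, 74, 73, 76, 73]
187 B [44, 44, 44, 40, 50, 91, 83, 58, 43, 36, 38, 37] R [105, 104, 104, 80, 80, 119, 107, 93, 74, 76, 83, 82]
188 B [45, 46, 47, 43, 43, 46, 46, 43, 38, 37, 39, 38] R [104, 104, 104, 82, 92, 94, 93, 93, 75, 80, 88, 88]
[ 0.58694349 -4.62401195 14.07819396] [ 0.40485851 -0.25527045  0.0648546 ] 19.35
```

```bash
python3 -m pendant '[[[0,-0.0006,-0.0002,0,0,1.5,-0.5],[0,-0.0006,-0.0002,0,0,1.5,-0.5],[0,-0.0006,-0.0002,0,0,1.5,-0.5],[0,-0.0006,-0.0002,0,0,1.5,-0.5],[0,-0.0006,-0.0002,0,0,1.5,-0.5]]]' 20
python3 - <<'E'
from h import *
im=bub()
A=np.clip((im[180:196,344:372]-20)*1.8,0,255).astype(np.uint8)[:,:,::-1]
B=np.clip(im[140:215,315:415],0,255).astype(np.uint8)[:,:,::-1]
cv2.imwrite('pics/v7.png',np.vstack([cv2.resize(A,(760,250),interpolation=cv2.INTER_CUBIC),cv2.resize(B,(760,345),interpolation=cv2.INTER_CUBIC)]))
E
```

```text
time_s: 19.85
tcp_pos: [0.4049, -0.2554, 0.0649]
eef_rot: [-179.9, 0.4, 175.6]
contact_force: [2.4, -1.6, 12.2]
gripper_width: 0.0398
gripper_force: 20.0
186 B [50, 51, 58, 53, 88, 109, 110, 88, 64, 59, 57, 57] R [94, 96, 96, 77, 106, 130, 133, 105, 74, 73, 75, 73]
187 B [45, 44, 46, 39, 51, 90, 93, 67, 42, 38, 38, 38] R [105, 104, 104, 79, 82, 118, 117, 101, 73, 76, 84, 82]
188 B [48, 46, 47, 42, 44, 47, 45, 44, 37, 38, 39, 37] R [105, 105, 104, 82, 93, 95, 85, 90, 75, 81, 88, 87]
[ 1.85818441 -1.19968541 13.00020746] [ 0.40485949 -0.25543505  0.06490832] 21.25
```

View pics/v7.png

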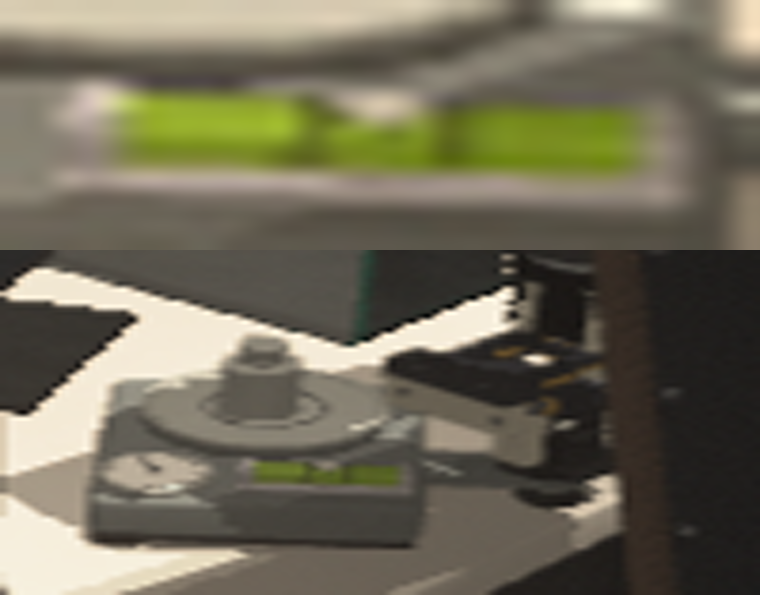

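The bubble blob spans x ≈ 335–420, centre ≈378, between the lines at 312 and 448 (middle 380), so it is centred. The weight stands mid-pan, and the press is about 13 N and steady. I'm handing in.

```bash
python3 -c "
from plant import r
print(r.close_job())"
```

```text
the job is handed in; nothing more can be done
None
```

I handed the job in at about 21 s: the large weight stands released in the middle of the pan, and the gripper is still holding and pressing the knob with about 13 N, with the bubble centred between the lines to within about 1 mm by the camera.

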